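Pop the fuse box hatch with one press on its push-push latch

TASK

Open the hatch of the fuse box, the one with the yellow latch pad: press the pad down once with a fingertip until the latch lets go, take the finger away and see that the hatch springs fully up and stays open, without pushing it shut again. Lift and carry nothing, keep the relay box (grey pad) shut, and leave both boxes and the loose parts where they are.

Things in the scene. Friction and masses are not known exactly. Their poses are not given: they have to be found in the camera images.
- fuse_pad (a point): centre of the upper face of the ribbed YELLOW latch pad on the fuse box's hatch, 79 mm above the bench while shut; it moves with the hatch. Pad 30 (box x) x 44 mm (box y), 3 mm proud, centre 98 mm before the hinge, 31 mm behind the box's front face, whose wall is cut down to 60 mm over 58 mm width here. Pressed straight down it yields at about 3 N, lets go after 4.5 mm and stops hard at 5.6 mm
- fuse_hatch (a joint): angle (rad) of the fuse box's hatch, 118 (x) x 110 x 4 mm, hinged along its rear edge 74 mm above the bench: 0 shut and latched, -0.045 pressed in far enough to let go, -0.057 at the inner stop, 1.25 fully open. When the finger leaves after the press, a spring swings it up in about 1 s, front edge up and to the rear; it stays there
- fuse_latch (a joint): follower pin of the fuse box's push-push latch, hidden under the hatch, sideways position in m: about 0 hooked (hatch held shut), +0.005 pushed aside by the press, about -0.008 once the hatch is open: then it will catch and hold the hatch shut if that is pressed down again
- fuse_box: black plastic fuse box standing loose on the bench, 0.9 kg: tub 165 (x) x 130 (y) x 76 mm high; ears and sockets reach 83 mm to each side. Yellow latch pad, red post cover (top at 94 mm) on the rear block, white fuse symbol on the hatch. Origin on its underside, midway across, 75 mm behind its front face; its -x is its front (roughly towards the robot), z up
- relay_pad (a point): centre of the upper face of the GREY latch pad of the relay box's hatch, 79 mm above the bench; hatch and latch are built like those of the fuse box. Not to be pressed
- relay_hatch (a joint): angle of the relay box's hatch: 0 shut and latched, negative pressed in, positive open
- relay_box: black plastic relay box standing loose on the bench, 0.9 kg: tub 165 (x) x 130 (y) x 76 mm high; ears and sockets reach 83 mm to each side. Grey latch pad, row of four black relays (tops at 103 mm) on the rear block. Origin on its underside, midway across, 75 mm behind its front face; its -x is its front (roughly towards the robot), z up
- spare_relay: loose spare relay, black cube 28 x 28 x 26 mm lying on its side (its brass blades point along its +x), close in front of the fuse box; origin at the centre of its underside
- white_plug: loose white round plug housing standing upright, 32 mm across, 42 mm high, close in front of the relay box; origin at the centre of its underside
- black_plug: loose black plug housing, 45 x 30 x 24 mm, between the robot and the left-hand box; origin at the centre of its underside
- tape_roll: black roll of tape lying flat, 90 mm across, 19 mm high, on the left of the bench; origin at the centre of its underside
- screwdriver: screwdriver with red handle, about 190 mm long, lying lengthwise on the left of the bench; origin at the centre of its underside
- multimeter: yellow and black multimeter lying flat, 160 x 78 mm, 48 mm high with its dial, on the right of the bench; origin at the centre of its underside
There are look-alikes about, which are no part of the job. What is shaped like the fuse_box but purple is not meant.

How it is judged:
By the outcome, as a careful person would: the job done as asked, in the order asked, and still so for the second after the job is handed in, with the robot touching nothing.
It also fails if it takes over 32 s, if anything falls off the work surface, if the arm or the gripper's body presses on something with over 40 N, if the wrist force passes 120 N, or if a joint passes its speed limit or range.

ROBOT

A 6-joint arm with a two-finger parallel gripper is mounted at the origin on the work surface. World frame = base frame: x ahead of the robot, y to its left, z up, the work surface at z = 0. Lengths are in m, angles in rad, forces in N, time in s.
With the tool pointing down it reaches from about 0.375 to 0.975 m from the base axis. Payload 3.8 kg.
Tool frame: the origin (TCP) lies midway between the tips of the shut fingers; the grasp point (between the pads) lies 19 mm behind it; x points along the fingers, y is the direction in which the jaws open and shut, and the axes are right-handed (so a half turn about x gives the same grasp; the last joint's range is limited). The gripper opens to 88 mm and grips with 3 to 60 N. Pads are 18 mm wide; open, the fingers measure 123 mm over their backs; the gripper's body (75 mm by 187 mm) begins 45 mm behind the grasp point.
Start: joints at [1.188, 0.264, 1.604, -0, 1.274, -0.037], TCP at [0.229, 0.635, 0.239] pointing down, gripper open.
Joint ranges: [-2.63, 2.63], [-0.94, 2.18], [0.31, 2.57], [-1.31, 4.45], [0, 2.66], [-2.55, 2.55]. Speed limits (rad/s): [2.57, 2.57, 3.14, 3.14, 3.14, 3.14].

INTERFACE

Orientations are given as a rotation vector (axis times angle).
In Python, from cell import manip, inverse_kinematics, cams, order gives the robot as it stands. Calls block until the motion is done:
- manip.move_pose(position, orientation): joint-space move of the TCP to a pose.
- manip.move_linear(position, rate=0.15, rot=None): straight line of the TCP; rot=None keeps the orientation; rate is the mean speed in m/s.
- manip.set_joints(angles): joint-space move.
- manip.set_gripper(opening, force=None): finger opening in m; force is the grip in N (None keeps the last); returns when the fingers have stopped.
- manip.dwell(seconds).
- inverse_kinematics(position, orientation): joint angles nearest the present ones, or None.
- manip.state(): the state.
- cams.capture(name): name is "scene" or "top"; returns a dict with "image" (400x640x3 uint8, blue, green, red), "z_map" (400x640 float32, m along the optical axis (not along the pixel's ray), 0 where there is no reading), "intrinsics" (3x3 intrinsics, pixels), "position" and "orientation" of the camera in the world. Camera axes: x right, y down, z forward; pixel columns grow to the right and rows downward; lengths in m; the calibration is good to about 2 mm. A picture is of the moment at which its call begins.
A pose or a line that the arm cannot do raises manip.IKError and nothing moves.
- order.close_job(): hands the job in, once; it reports no verdict.
The state is a dict: "clock": time; "joint_pos": joint angles; "joint_velocities": joint speeds; "tau": joint torques, N m; "tool_pos": TCP position; "tcp_rot": TCP orientation; "contact_force": force on the tool from outside, world axes, zero at the start; "moment": the same for the moment, N m; "gripper_width": finger opening in m.
Only numpy, scipy, OpenCV 4.12 (cv2) and the standard library are available. Lean on these libraries where they do the work, as an engineer would, in place of code of your own. Each camera call takes 0.05 s, during which the arm holds its last target. There are 200 camera calls.

## Working session

There is one attempt and no reset: what is moved stays moved. The work goes in short steps, each a Python script; the robot and the scene stay as the last script left them, time stands still between calls to the robot, and variables do not carry over. Pictures are saved under pics/ and viewed, about 8 in all and at most 12, crops included, and the job is handed in when it is done.

```bash
mkdir -p pics; cat > h.py <<'E'
import numpy as np, cv2
from scipy.spatial.transform import Rotation as R
from cell import manip, inverse_kinematics, cams, order
def cloud(c):
    o=np.asarray(c["orientation"],float)
    M=R.from_rotvec(o).as_matrix() if o.size==3 else o.reshape(3,3)
    K=c["intrinsics"];z=c["z_map"];v,u=np.indices(z.shape)
    P=np.stack([(u-K[0,2])/K[0,0]*z,(v-K[1,2])/K[1,1]*z,z],-1)
    W=P@M.T+np.asarray(c["position"]);W[z==0]=np.nan
    return W
E
python3 - <<'E'
from h import *
for n in("top","scene"):
    c=cams.capture(n);cv2.imwrite(f"pics/{n}0.png",c["image"]);np.savez(f"{n}0.npz",W=cloud(c),image=c["image"]);print(n,c["position"],c["orientation"])
s=manip.state();print(s["clock"],s["tool_pos"],s["tcp_rot"],s["gripper_width"])
E
```

```text
top [0.40501606 0.00859015 1.31120953] [-2.22108347  2.16334086 -0.09653431]
scene [1.20268243 0.31362317 1.06251721] [-1.45592247 -2.23518696  0.75822023]
0.1 [0.22857236 0.6344368  0.23753941] [ 0.26984751  1.55412742 -0.27293591] 0.08841922291012085
```

View pics/top0.png

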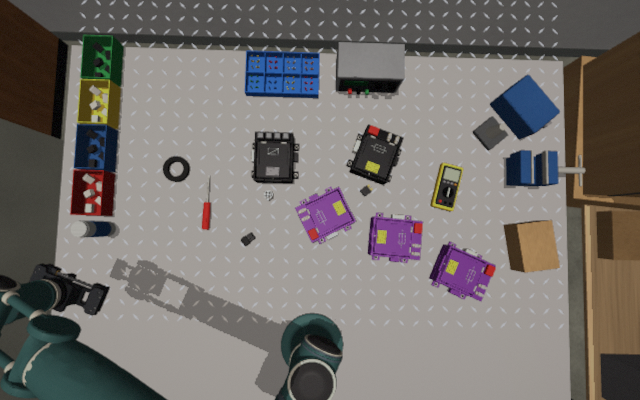

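View pics/scene0.png

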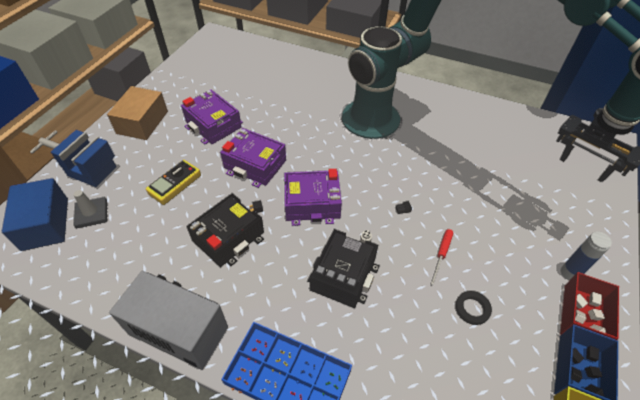

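The black fuse box is at top-view pixel (376,153), with its yellow pad at about (373,168). In the scene view the pad is at about (239,211). The purple boxes are decoys. Next I'll measure the pad in both views.

```bash
python3 - <<'E'
from h import *
for n,(u,v) in dict(top=(373,168),scene=(239,211)).items():
    d=np.load(n+"0.npz");W,I=d["W"],d["image"]
    hsv=cv2.cvtColor(I,cv2.COLOR_BGR2HSV)
    m=cv2.inRange(hsv,(18,80,80),(38,255,255))>0
    b=np.zeros_like(m);b[v-14:v+15,u-16:u+17]=1;m&=b
    P=W[m];P=P[np.isfinite(P).all(1)];P=P[abs(P[:,2]-.079)<.012]
    (c,s,a)=cv2.minAreaRect((P[:,:2]*1000).astype(np.float32))
    print(n,m.sum(),len(P),P.mean(0),np.median(P[:,2]),"rect",c,s,a)
    # box tub/hatch: points 0.06..0.085 high near
    q=(abs(W[...,2]-.075)<.009)&(np.hypot(W[...,0]-P[:,0].mean(),W[...,1]-P[:,1].mean())<.2)&(I.max(2)<110)
    k,l,st,ce=cv2.connectedComponentsWithStats(q.astype(np.uint8))
    j=1+st[1:,4].argmax();Q=W[l==j];print(" hatch",len(Q),Q.mean(0),cv2.minAreaRect((Q[:,:2]*1000).astype(np.float32)))
    cr=I[max(v-55,0):v+45,u-60:u+60];cv2.imwrite(f"pics/{n}_crop.png",cv2.resize(cr,None,fx=3.3,fy=3.3,interpolation=cv2.INTER_CUBIC))
a=[cv2.imread(f"pics/{n}_crop.png") for n in("top","scene")];cv2.imwrite("pics/crops.png",np.hstack(a))
E
```

```text
top 137 137 [ 0.61049905 -0.18780838  0.07932765] 0.07915769822016228 rect (610.9010009765625, -188.0564727783203) (47.99100112915039, 32.57106018066406) 71.52633666992188
 hatch 1411 [ 0.66006007 -0.20753041  0.0763819 ] ((659.7105712890625, -205.94117736816406), (129.90818786621094, 163.9035186767578), 70.54467010498047)
scene 190 174 [ 0.60978536 -0.18564516  0.07981551] 0.0799853976045613 rect (609.4546508789062, -181.47494506835938) (62.116092681884766, 40.58884048461914) 85.67086791992188
 hatch 1875 [ 0.66333395 -0.20123409  0.07630114] ((658.7938842773438, -203.63595581054688), (132.82261657714844, 165.41079711914062), 70.70840454101562)
```

View pics/crops.png

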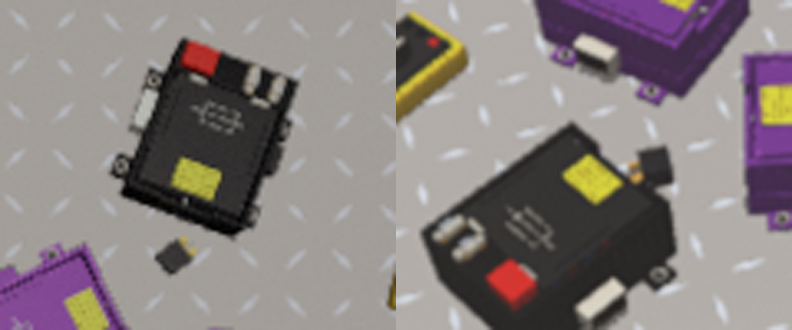

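The two views agree. The pad centre is at about (0.6105, -0.187, 0.079). The tub rectangle is 130x165 mm with yaw about -19.5°, which predicts the pad at (0.6107, -0.1876). I'll go above it with the fingers shut.

```bash
python3 - <<'E'
from h import *
yaw=np.radians(-19.4)
best=None
for s in(1,-1):
    x=np.array([0,0,-1.]);y=s*np.array([-np.sin(yaw),np.cos(yaw),0]);r=R.from_matrix(np.c_[x,y,np.cross(x,y)]).as_rotvec()
    q=inverse_kinematics([.6105,-.1875,.24],r)
    if q is not None and (best is None or abs(q[5])<abs(best[1][5])):best=(r,q)
r,q=best;print(r,np.round(q,3));np.save("rot.npy",r)
manip.set_gripper(0.0)
manip.move_pose([.6105,-.1875,.24],r)
manip.move_linear([.6105,-.1875,.105],.12)
manip.dwell(.2)
s=manip.state();print(s["clock"],s["tool_pos"],s["gripper_width"],s["contact_force"])
out=[]
for n,(u,v) in dict(top=(373,168),scene=(239,211)).items():
    I=cams.capture(n)["image"][v-55:v+45,u-60:u+60];out.append(cv2.resize(I,None,fx=3.3,fy=3.3,interpolation=cv2.INTER_CUBIC))
cv2.imwrite("pics/hover.png",np.hstack(out))
E
```

```text
[ 0.26570127  1.55441646 -0.26570127] [-0.337  0.195  1.685 -0.     1.261 -1.569]
6.05 [ 0.61107831 -0.18770364  0.10597708] 0.00045522460311080756 [-0.1659956  -0.59682439 -0.5887036 ]
```

View pics/hover.png

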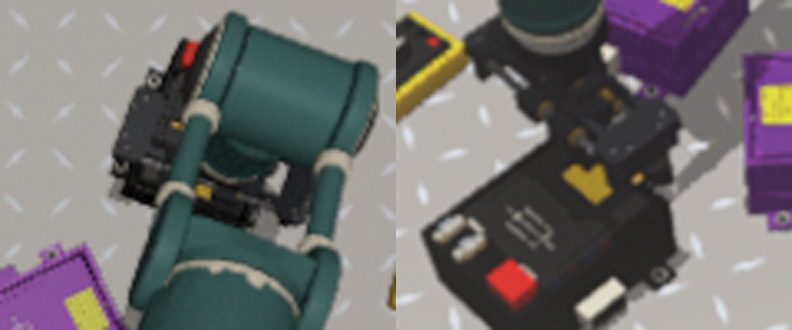

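The shut fingertips are above the pad, which shows at scene-crop pixel (588,182), and the gripper runs across the box as intended. The spare relay and wall are clear. I'll press in small steps with force feedback, then lift straight up quickly.

```bash
python3 - <<'E'
from h import *
f0=manip.state()["contact_force"][2];log=[];X=[.6105,-.1875]
z=.083;manip.move_linear([*X,z],.06)
while z>.069:
    z-=.0007;manip.move_linear([*X,z],.02)
    s=manip.state();f=s["contact_force"][2]-f0;log.append((round(s["tool_pos"][2]*1e3,2),round(f,1)))
    if f>12:break
manip.move_linear([*X,.25],.4)
print(log);manip.dwell(1.2)
s=manip.state();print(s["clock"],s["tool_pos"],s["contact_force"])
c=cams.capture("scene");cv2.imwrite("pics/after.png",cv2.resize(c["image"][100:300,130:410],None,fx=2.5,fy=2.5));
E
```

```text
[(np.float64(82.64), np.float64(-0.8)), (np.float64(81.69), np.float64(-0.7)), (np.float64(80.83), np.float64(-0.2)), (np.float64(80.16), np.float64(-0.4)), (np.float64(79.73), np.float64(1.5)), (np.float64(78.92), np.float64(1.4)), (np.float64(78.13), np.float64(1.7)), (np.float64(77.37), np.float64(2.8)), (np.float64(76.67), np.float64(2.4)), (np.float64(75.96), np.float64(2.6)), (np.float64(75.25), np.float64(2.1)), (np.float64(74.55), np.float64(2.7)), (np.float64(74.1), np.float64(3.8)), (np.float64(73.85), np.float64(6.7)), (np.float64(73.61), np.float64(9.0)), (np.float64(73.39), np.float64(10.9)), (np.float64(73.21), np.float64(13.6))]
12.7167 [ 0.61050265 -0.18748738  0.25002226] [0.46749982 0.34374549 0.33657117]
```

View pics/after.png

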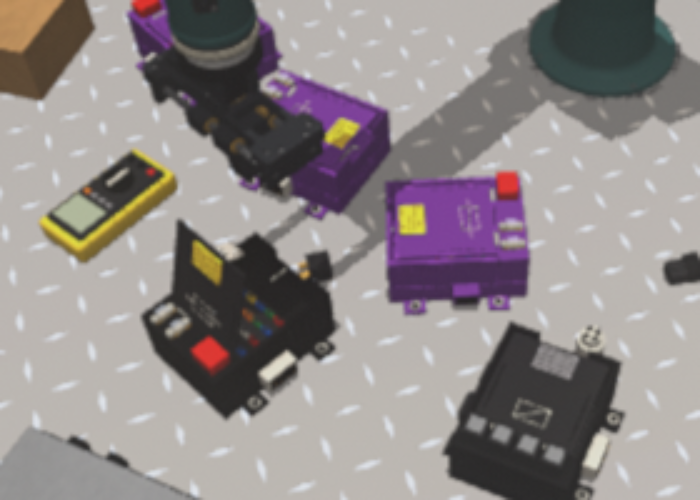

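The hatch stands open, with the pad at crop (207,262), and the relay box is still shut. I'll check the angle and that nothing else moved, then hand in.

```bash
python3 - <<'E'
from h import *
manip.move_linear([.56,-.17,.30],.25)
d=np.load("scene0.npz");c=cams.capture("scene");W=cloud(c);I=c["image"]
def red(W,I):
    h=cv2.cvtColor(I,cv2.COLOR_BGR2HSV);m=((h[...,0]<8)|(h[...,0]>172))&(h[...,1]>150)&(h[...,2]>100)
    b=np.zeros_like(m);b[225:260,195:230]=1;m&=b
    P=W[m];return np.nanmean(P[abs(P[:,2]-.094)<.005],0)
print("red",red(d["W"],d["image"]),red(W,I))
a=np.radians(-19.4);ax=np.array([np.cos(a),np.sin(a)])
P=W.reshape(-1,3);P=P[np.isfinite(P).all(1)]
rel=P[:,:2]-[.6105,-.1875];u=rel@ax;w=rel@[-ax[1],ax[0]]
k=(u>.03)&(u<.12)&(abs(w)<.045)&(P[:,2]>.11)&(P[:,2]<.21)
print("hatch pts",k.sum(),"top",P[k,2].max(),"angle from hinge",np.median(np.arctan2(P[k,2]-.076,.098-u[k])))
D=np.abs(W[...,2]-d["W"][...,2]);r=D[225:305,305:385];print("relay box change >8mm px",(r>.008).sum(),"spare px",(D[198:215,250:264]>.008).sum())
s=manip.state();print(s["clock"],s["contact_force"])
order.close_job()
E
```

```text
red [ 0.73400883 -0.18666611  0.09439782] [ 0.7338318  -0.18763192  0.09412815]
hatch pts 626 top 0.19030851778545277 angle from hinge 1.2560403320415778
relay box change >8mm px 30 spare px 7
13.2583 [-0.56585717  0.37434456 -0.54478557]
the job is handed in; nothing more can be done
```

The fuse box hatch is open and staying open, and the job is handed in at about 13.3 s of the 32 s allowed.

- **Press:** I pressed the yellow pad once, straight down with the shut fingertips. Contact came at about 79.5 mm. The pad yielded at about 2–3 N and reached its hard stop at about 74 mm. I stopped at 13.6 N and lifted straight up.
- **Hatch:** It measured about 1.256 rad against 1.25 for fully open, with its top edge at 190 mm.
- **Fuse box position:** The red post cover moved by no more than about 1 mm between the before and after pictures, which is within measuring noise.
- **Other parts:** The relay box looked shut in the picture. A before/after height check showed 30 changed pixels out of 6400 around the relay box and 7 around the spare relay. I took these as edge noise and did not look into them further. The white plug, black plug, tape roll, screwdriver and multimeter were not measured afterwards.
- **Robot:** It was clear of everything when I handed in.

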